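Shim the rocking thickness gauge

TASK

The dial thickness gauge rocks on the bench: the foot at its front left corner as seen from the robot, the bare one that the loose wooden wedge points at, has lost its rubber cap and hangs clear. With your fingertips push the wedge along the bench, thin end first, under that foot until it is snug and the foot bears on it, without jacking the gauge up or shoving it along; then press down on the corner of the base right above that foot to check that it no longer rocks, let go and leave the wedge in place. Push and press only: pick nothing up, and leave everything else on the bench alone.

Things in the scene. Friction and masses are not known exactly. Their poses are not given: they have to be found in the camera images.
- gauge: bench dial gauge, grey cast metal, 2.7 to 4.1 kg, loose. H-shaped base 236 x 206, top 38 above the bench, on four feet at x +-100, y +-85; column at the back (x 53 to 97, 170 high), arm forward to x -66 at 134 to 170 high, dial 58 wide on its end, top 250. Nothing overhangs the front bar (x -118 to -82). Origin at bench level under the base's middle; x to the back, y to the left as seen from the front
- short_foot (a point): lowest point of the bare foot: a vertical steel stub, 18 in diameter with a rounded end, at x -100, y +85 of the gauge; it starts 7 above the bench. The base's underside is 26 above the bench. The other three feet wear rubber caps and stand on the bench, so that the base is level; unshimmed, 3 to 5 N down on this corner tips it
- lug_top (a point): middle of the flat round lug, 36 in diameter, on top of the base right above the bare foot, 38 above the bench: the spot to press. 5 to 10 N is ample. Axes as the gauge
- wedge: loose pale wooden wedge, 30 to 65 g, 100 long, 50 wide, flat on the bench, 2.5 thick at the thin edge, 18 at the butt. Origin on the bench, middle of the thin edge; x from butt to thin edge. Starts with the thin edge 35 to 65 short of the foot's axis, pointing at it within 20. It meets the foot when the thin edge is 28 past the foot's axis; 4 to 8 N of push then makes it snug
- wedge_butt (a point): middle of the wedge's blunt butt face (50 wide, 18 high), 9 above the bench: push here along the wedge's x. It slides with under 1 N until it meets the foot. It is snug within about 5 more of travel; pushed harder than some 8 to 15 N it shoves the whole gauge along. Axes as the wedge
- offcut: bystander, not to be disturbed: plain rectangular hardwood offcut, 95 x 48 x 18, the same thickness all over (not tapered). Origin under its middle
- chisel: bystander, not to be disturbed: bench chisel lying flat, 285 long, wooden handle 118 long and 29 thick, steel blade 20 wide. Origin on the bench under its middle, x towards the cutting edge
- glue: bystander, not to be disturbed: white glue bottle with red cap, 62 in diameter, 165 tall. Origin under its middle
- tape: bystander, not to be disturbed: roll of masking tape lying flat, 112 in diameter, 25 high. Origin under its middle
- pencil_tin: bystander, not to be disturbed: open tin of pencils, 76 in diameter, 95 tall, the pencils reaching 170. Origin under its middle
- plane: bystander, not to be disturbed: small iron block plane, 160 x 50 x 55. Origin under its middle, x towards its front knob
Not all that is in view belongs to the job. What is shaped like the wedge but green is not meant.

How it is judged:
By the outcome, as a careful person would: the job done as asked, in the order asked, and still so for the second after the job is handed in, with the robot touching nothing.
It also fails if it takes over 42 s, if anything falls off the work surface, if the arm or the gripper's body presses on something with over 40 N, if the wrist force passes 120 N, or if a joint passes its speed limit or range.

ROBOT

A 6-joint arm with a two-finger parallel gripper is mounted at the origin on the work surface. World frame = base frame: x ahead of the robot, y to its left, z up, the work surface at z = 0. Lengths are in m, angles in degrees, forces in N, time in s.
With the tool pointing down it reaches from about 0.25 to 0.725 m from the base axis. Payload 9.7 kg.
Tool frame: the origin (TCP) lies midway between the tips of the shut fingers; the grasp point (between the pads) lies hold_point_z behind it (hold_point_z is the distance from the TCP to the grasp point, in m); z points along the fingers, y is the line along which they close (so a half turn about z gives the same grasp; the last joint's range is limited). The gripper opens to 85 mm and grips with 20 to 120 N. Pads are 22 mm wide; open, the fingers measure 114 mm over their backs; the gripper's body (76 mm by 85 mm) begins 54 mm behind the grasp point. The pads swing forward as they close: fully open they stand 13 mm farther back than shut.
Start: joints at [-69.156, 4.979, 10.078, 95.1, 0, 90], TCP at [0.196, -0.514, 0.231] pointing down, gripper open.
Joint ranges: [-179.16, 179.16], [-48.56, 103.87], [-65.8, 70.77], [-126.05, 130.52], [-82.76, 87.17], [-180, 180]. Speed limits (degrees/s): [127.2, 127.2, 147.25, 180, 180, 180].

INTERFACE

Orientations are given as [roll, pitch, yaw] about the fixed x, y, z axes, in that order (R = Rz(yaw) Ry(pitch) Rx(roll)).
In Python, from cell import * gives the robot as it stands. The module is installed in compiled form; this text tells all that it offers.
- The arm moves only by the tool servo_tool, never from a script. Its argument "motion" is a list of rows, each a list of 6 numbers: the shift along the tool's x, y, z in cm, then the turn, a rotation vector about the tool's x, y, z in rad. A call has 1 to 12 rows; each row shifts and turns the commanded pose from where the row before left it, along the tool's axes as they then stand; what a row does not reach is not made up. A row lasts 1/8 s, in which the tool goes at most 62.5 mm and 10.7 degrees, less where a joint would pass 70% of its speed; a pose out of reach is approached as far as the arm can. A call with a gripper value outside its range is refused whole. "grip" is the closure, from 0 (fully open) to 1 (shut), set as the call begins (left out, the last holds). The fingers move at their own pace and stop on an object; "newtons" is the grip in N (left out, the last holds). Time passes only in rows, so rows that do not move let the fingers close. It gives the time, the measured TCP pose, the force, the opening and the grip force at its end, in the units of the state.
- observe(): the state, without advancing time (a new reading comes with each control period).
- snapshot(name): name is "scene" or "top" or "wrist"; returns (picture, depth): 420x560x3 uint8, red, green, blue; 420x560 float32, m along the optical axis (not along the pixel's ray), 0 where there is no reading.
- camera_model(name): a dict with "fx", "fy", "cx", "cy" (pixels), "xyz" and "orientation" of the camera in the world; the wrist camera has in their place "mount" (4x4, takes a point from camera to tool coordinates, whose origin is the TCP and whose axes are the flange's). Camera axes: x right, y down, z forward; pixel columns grow to the right and rows downward; lengths in m; the calibration is good to about 2 mm. The wrist camera is an equidistant fisheye: a pixel r from the principal point sees the ray r / f radians off the axis. A picture is of the moment at which its call begins: read the wrist's pose just before it. camera_model takes no time and is no camera call.
- close_job(): hands the job in; it is judged then, once.
The state is a dict: "time": time; "qpos": joint angles; "dq": joint speeds; "tau": joint torques, N m; "tcp_pos": TCP position; "tcp_rot": TCP orientation; "ft_force": force on the tool from outside, world axes, zero at the start; "torque": the same for the moment, N m; "width": finger opening in m; "grip_force": force on a finger pad.
Only numpy, scipy, OpenCV 4.12 (cv2) and the standard library are available. Lean on these libraries where they do the work, as an engineer would, in place of code of your own. Each camera call takes 0.05 s, during which the arm holds its last target. There are 200 camera calls.

## Working session

There is one attempt and no reset: what is moved stays moved. The work goes in short steps, Python scripts to look and compute and a tool call to move; the robot and the scene stay as the last step left them, time stands still between calls to the robot, and variables do not carry over. Pictures are saved under pics/ and viewed, at most 10 in all, crops included, and the job is handed in when it is done.

Besides the shell and the picture viewer there is one more tool, called after "Request:" by a JSON object that holds its "method" and its "body". servo_tool: Moves the arm, as the interface text tells. Its arguments: {"type":"object","properties":{"motion":{"type":"array","items":{"type":"array","items":{"type":"number"}}},"grip":{"type":"number"},"newtons":{"type":"number"}},"required":["motion"]}

```bash
mkdir -p pics; python3 - <<'E'
from cell import *
import cv2,numpy as np
s=observe();print(s)
for n in("scene","top"):
    p,d=snapshot(n);np.savez(n,p=p,d=d);cv2.imwrite(f"pics/{n}.png",p[:,:,::-1]);print(camera_model(n))
print(camera_model("wrist"))
E
```

```text
{'time': 0.0, 'qpos': array([-6.91569948e+01,  5.01005234e+00,  1.00333123e+01,  9.51002382e+01,
       -2.16764319e-03,  9.00002735e+01]), 'dq': array([ 0.06010836,  0.02335109, -0.02432133, -0.00051024,  0.00102348,
        0.04187588]), 'tau': array([ 7.39480365e-04, -5.20386350e+01,  4.64807189e+01,  1.62585871e-02,
        1.77714778e-04, -1.08005474e-05]), 'tcp_pos': array([ 0.19559825, -0.51378437,  0.23058291]), 'tcp_rot': array([-1.79923022e+02,  2.16800862e-03,  2.08427347e+01]), 'ft_force': array([-0.7218816 ,  1.07426072,  0.46092033]), 'torque': array([0.00885759, 0.03409236, 0.01364891]), 'grip_force': 0.0, 'width': 0.08537400486712927}
{'fx': 468.0578576832201, 'fy': 468.0578576832201, 'cx': 268.2026982131551, 'cy': 205.41851541879572, 'xyz': array([ 1.25489389, -0.32574214,  1.21924907]), 'orientation': array([-146.91303862,    0.62787092,   62.57597094])}
{'fx': 546.1029178601882, 'fy': 546.1029178601882, 'cx': 281.36002100774317, 'cy': 216.52416976624622, 'xyz': array([0.45952634, 0.00426455, 1.9736134 ]), 'orientation': array([-1.75141756e+02,  1.48140719e-01, -8.95479015e+01])}
{'fx': 325.19226210127806, 'fy': 325.19226210127806, 'cx': 277.85986360688486, 'cy': 203.72413536185107, 'mount': array([[-1.79606288e-04, -9.45152105e-01, -3.26630473e-01,
         8.43408101e-02],
       [ 9.99999980e-01, -1.40021518e-04, -1.44703742e-04,
        -4.77009632e-04],
       [ 9.10317520e-05, -3.26630493e-01,  9.45152111e-01,
        -1.42825736e-01],
       [ 0.00000000e+00,  0.00000000e+00,  0.00000000e+00,
         1.00000000e+00]])}
```

View pics/top.png

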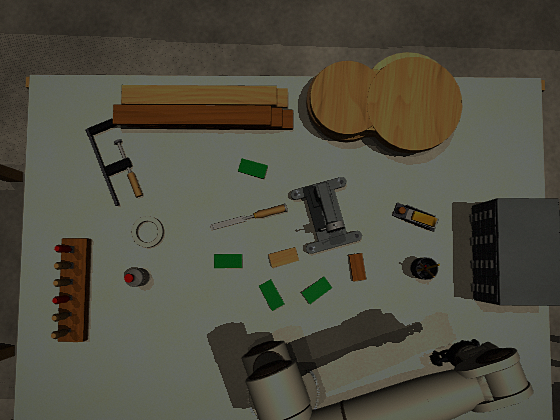

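View pics/scene.png

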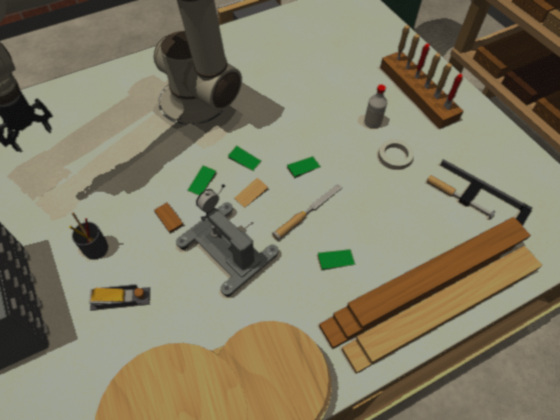

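The top view shows the gauge near (325,215), with its front-left lug about (309,248). The pale wedge is at (283,257), pointing right at that lug. Green decoys lie at (228,261), (271,294) and (316,291), the offcut at (357,267) and the chisel handle at (270,211).

```bash
cat > h.py <<'E'
from cell import *
import cv2,numpy as np
from scipy.spatial.transform import Rotation as R
def ray(name,uv,z):
    c=camera_model(name);M=R.from_euler('xyz',c['orientation'],degrees=True).as_matrix()
    uv=np.atleast_2d(uv).astype(float)
    d=np.c_[(uv[:,0]-c['cx'])/c['fx'],(uv[:,1]-c['cy'])/c['fy'],np.ones(len(uv))]@M.T
    return c['xyz']+d*((z-c['xyz'][2])/d[:,2])[:,None]
def wray(s,uv,z):
    c=camera_model('wrist');m=c['mount'];uv=np.atleast_2d(uv).astype(float)
    a=(uv-[c['cx'],c['cy']]);r=np.hypot(*a.T);t=r/c['fx'];k=np.sin(t)/np.maximum(r,1e-9)
    d=np.c_[a*k[:,None],np.cos(t)]
    T=R.from_euler('xyz',s['tcp_rot'],degrees=True).as_matrix()
    o=T@m[:3,3]+s['tcp_pos'];d=d@m[:3,:3].T@T.T
    return o+d*((z-o[2])/d[:,2])[:,None]
E
python3 - <<'E'
from h import *
f=np.load('top.npz');p=f['p']
hsv=cv2.cvtColor(p,cv2.COLOR_RGB2HSV)
print(hsv[257,283],hsv[266,357])
m=cv2.inRange(hsv,(5,70,90),(25,255,255));m[:,:200]=0;m[:240]=0;m[290:]=0
for c in cv2.findContours(m,0,2)[0]:
    if cv2.contourArea(c)<60: continue
    b=cv2.boxPoints(cv2.minAreaRect(c));print(b.round(1).tolist(),ray('top',b,.01).round(3).tolist())
print(ray('top',[[309,248],[355,236],[295,185],[340,182]],.038).round(3))
im=p[150:310,200:400][:,:,::-1];im=cv2.convertScaleAbs(cv2.resize(im,None,fx=4,fy=3.75,interpolation=cv2.INTER_CUBIC),alpha=1.6)
cv2.imwrite('pics/c.png',im)
E
```

```text
[ 17 168 106] [ 13 216  86]
[[268.5, 254.10000610351562], [295.29998779296875, 246.8000030517578], [299.0, 260.29998779296875], [272.20001220703125, 267.6000061035156]] [[0.491, 0.056, 0.01], [0.518, -0.04, 0.01], [0.469, -0.054, 0.01], [0.443, 0.042, 0.01]]
[[ 0.513 -0.088  0.038]
 [ 0.557 -0.251  0.038]
 [ 0.737 -0.037  0.038]
 [ 0.749 -0.198  0.038]]
```

View pics/c.png

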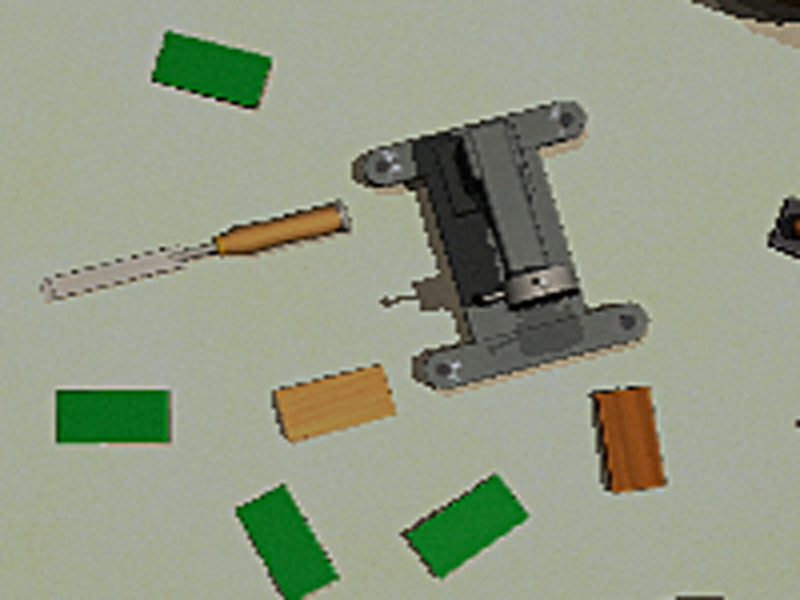

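The enhanced crop shows the front-left lug at about (440,370) in the crop, which is (310,248.7) in the full image. The wedge's thin edge is at its right end, and a lever sticks out at crop (385,300).

```bash
python3 - <<'E'
from h import *
L=np.array([[440,370],[625,320],[383,165],[567,120]])/[4,3.75]+[200,150]
w=ray('top',L,.038);print(w.round(4));print('mid',w.mean(0))
d=np.load('top.npz')['d'];c=camera_model('top')
for v in range(224,234):
    print(v,[round(float(d[v,u]),3) for u in range(293,312)])
print('bench',d[240,280],'lug',d[248,310])
E
```

```text
[[ 0.5106 -0.0917  0.038 ]
 [ 0.5591 -0.2555  0.038 ]
 [ 0.7051 -0.0402  0.038 ]
 [ 0.7495 -0.2044  0.038 ]]
mid [ 0.63108774 -0.14792408  0.038     ]
224 [1.976, 1.989, 1.973, 1.964, 1.97, 1.985, 1.977, 1.98, 1.978, 1.99, 1.973, 1.976, 1.977, 1.977, 1.979, 1.976, 1.979, 1.98, 1.976]
225 [1.974, 1.975, 1.979, 1.976, 1.979, 1.972, 1.978, 1.974, 1.977, 1.98, 1.969, 1.983, 1.985, 1.977, 1.977, 1.972, 1.971, 1.983, 1.985]
226 [1.984, 1.982, 1.976, 1.987, 1.967, 1.978, 1.98, 1.974, 1.974, 0.0, 1.98, 1.985, 1.982, 1.984, 1.969, 1.97, 1.98, 1.973, 1.981]
227 [1.974, 1.974, 1.98, 1.976, 1.975, 1.981, 1.979, 1.975, 1.98, 1.972, 1.964, 1.967, 1.973, 1.969, 1.974, 1.982, 1.97, 1.983, 1.973]
228 [1.971, 1.968, 1.982, 1.978, 1.962, 1.977, 1.985, 1.978, 1.977, 1.979, 1.978, 1.977, 1.976, 1.968, 1.982, 1.975, 1.971, 1.963, 1.98]
229 [1.981, 1.972, 1.977, 1.976, 1.988, 1.984, 1.977, 1.968, 1.984, 1.971, 1.986, 1.975, 1.978, 1.977, 1.984, 1.985, 1.988, 1.971, 1.978]
230 [1.966, 1.964, 1.982, 1.974, 1.973, 1.981, 1.969, 1.983, 1.979, 1.982, 1.974, 1.974, 1.978, 1.978, 1.974, 1.963, 1.972, 1.967, 1.983]
231 [1.98, 1.977, 1.978, 1.964, 1.978, 1.97, 1.97, 1.97, 1.973, 1.983, 1.976, 1.977, 1.98, 1.978, 1.975, 1.978, 1.984, 1.971, 1.976]
232 [1.979, 1.98, 1.969, 1.976, 1.978, 1.972, 1.977, 1.968, 1.974, 1.983, 1.965, 1.982, 1.975, 1.971, 1.968, 1.978, 1.973, 1.978, 1.978]
233 [1.976, 1.974, 1.979, 1.968, 1.976, 1.988, 1.974, 1.984, 1.974, 1.972, 1.969, 1.971, 1.972, 1.976, 1.98, 1.98, 1.974, 1.972, 1.975]
bench 1.9638894 lug 1.9429463
```

Request:
{"method": "servo_tool", "body": {"motion": [[3.9,-4.07,0,0,0,0],[3.9,-4.07,0,0,0,0],[3.9,-4.07,0,0,0,0],[3.9,-4.07,0,0,0,0],[3.9,-4.07,0,0,0,0],[3.9,-4.07,0,0,0,0],[3.9,-4.07,0,0,0,0],[3.9,-4.07,0,0,0,0],[3.9,-4.07,0,0,0,0],[3.9,-4.07,0,0,0,0],[3.9,-4.07,0,0,0,0],[3.9,-4.07,0,0,0,0]], "grip": 1}}

```text
time: 1.6
tcp_pos: [0.4596, 0.1109, 0.2311]
tcp_rot: [180.0, 0.0, 20.9]
ft_force: [0.1, -0.7, 0.3]
width: -0.0003
grip_force: 0.0
```

Request:
{"method": "servo_tool", "body": {"motion": [[0,0,0,0,0,-0.184],[0,0,0,0,0,-0.184],[0,0,0,0,0,-0.184],[0,0,0,0,0,-0.184],[0,0,0,0,0,-0.184],[0,0,0,0,0,-0.184],[0,0,0,0,0,-0.184],[0,0,0,0,0,-0.184],[0,0,0,0,0,0],[0,0,0,0,0,0]]}}

```text
time: 2.85
tcp_pos: [0.4592, 0.109, 0.2312]
tcp_rot: [-180.0, -0.0, 104.9]
ft_force: [0.3, -0.9, -0.5]
width: 0.0001
grip_force: 0.0
```

```bash
python3 - <<'E'
from h import *
s=observe();p,d=snapshot('wrist');np.savez('w1',p=p,d=d,pos=s['tcp_pos'],rot=s['tcp_rot'])
print(s['time'],s['tcp_pos'],s['tcp_rot'],s['width'],s['ft_force'])
cv2.imwrite('pics/w1.png',cv2.convertScaleAbs(p[:,:,::-1],alpha=1.5))
E
```

```text
2.85 [0.45922408 0.10896379 0.23115208] [-1.79985238e+02 -3.62805151e-03  1.04948508e+02] 6.10742369544673e-05 [ 0.26352819 -0.90502782 -0.54433024]
```

View pics/w1.png

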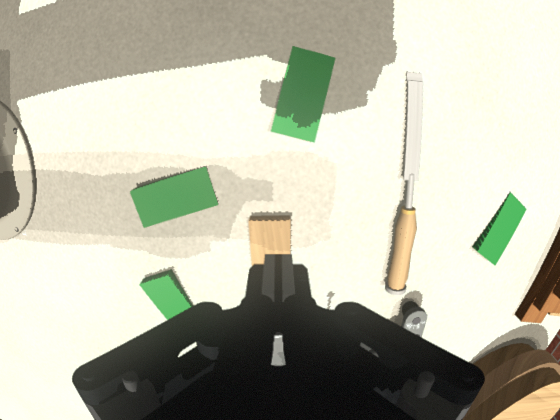

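The wrist view shows the wedge's butt edge at about (249–291, 214–219), with the gripper hiding the rest. The gap behind the butt is clear; the nearest green pieces are at (175,197) and (303,95).

```bash
python3 - <<'E'
from h import *
f=np.load('w1.npz');s=dict(tcp_pos=f['pos'],tcp_rot=f['rot']);p=f['p']
hsv=cv2.cvtColor(p,cv2.COLOR_RGB2HSV);m=cv2.inRange(hsv,(5,70,50),(25,255,255))
m[:, :230]=0;m[:,320:]=0;m[:190]=0;m[275:]=0
for v in range(210,262,4):
    u=np.where(m[v])[0]
    if len(u):print(v,u.min(),u.max(),p[v,(u.min()+u.max())//2])
n=cv2.findContours(m,0,2)[0];c=max(n,key=cv2.contourArea)[:,0]
for a,b in((250,250),(289,289),(258,258),(282,282)):
    v=np.where(m[:,a])[0].min();print(a,v,wray(s,[a,v],0).round(4),wray(s,[a,v],.018).round(4))
# top view edges in wedge
p=np.load('top.npz')['p'];hsv=cv2.cvtColor(p,cv2.COLOR_RGB2HSV);m=cv2.inRange(hsv,(5,70,60),(25,255,255));m[:,:262]=0;m[:,305:]=0;m[:240]=0;m[275:]=0
b=cv2.boxPoints(cv2.minAreaRect(cv2.findNonZero(m)));print(b.round(1).tolist())
print(ray('top',b,.018).round(4),ray('top',b,.0025).round(4))
E
```

```text
218 250 289 [75 66 52]
222 249 290 [158 132  98]
226 249 290 [158 132  98]
230 249 290 [158 132  98]
234 249 290 [156 131  96]
238 250 290 [155 130  96]
242 250 290 [155 129  95]
246 250 290 [153 127  93]
250 251 290 [164 137 101]
254 251 289 [92 81 65]
258 251 264 [169 148 109]
250 217 [[0.4418 0.0403 0.    ]] [[0.4416 0.0476 0.018 ]]
289 217 [[0.4884 0.0528 0.    ]] [[0.4859 0.0594 0.018 ]]
258 217 [[0.4514 0.0429 0.    ]] [[0.4507 0.05   0.018 ]]
282 216 [[0.4797 0.0518 0.    ]] [[0.4777 0.0585 0.018 ]]
[[267.79998779296875, 253.89999389648438], [295.0, 246.10000610351562], [299.0, 260.0], [271.79998779296875, 267.79998779296875]]
[[ 0.4913  0.0579  0.018 ]
 [ 0.5198 -0.0391  0.018 ]
 [ 0.4704 -0.0536  0.018 ]
 [ 0.442   0.0433  0.018 ]] [[ 0.4915  0.0583  0.0025]
 [ 0.5203 -0.0395  0.0025]
 [ 0.4705 -0.054   0.0025]
 [ 0.4419  0.0436  0.0025]]
```

Request:
{"method": "servo_tool", "body": {"motion": [[-1.1,-0.3,3.7,0,0,0],[-1.1,-0.3,3.7,0,0,0],[-1.1,-0.3,3.7,0,0,0],[0,0,3.7,0,0,0],[0,0,3.7,0,0,0],[0,0,2.5,0,0,0],[0,0,1.2,0,0,0],[0,0,0,0,0,0],[0,0,0,0,0,0]]}}

```text
time: 4.03
tcp_pos: [0.46, 0.0749, 0.0104]
tcp_rot: [179.9, 0.0, 105.2]
ft_force: [0.7, 0.6, -0.2]
width: -0.0004
grip_force: 0.0
```

```bash
python3 - <<'E'
from h import *
s=observe();p,d=snapshot('wrist');print(s['tcp_pos'],s['ft_force'])
a=cv2.convertScaleAbs(p[:,:,::-1],alpha=1.5);a=cv2.resize(a[130:390,130:430],None,fx=2,fy=2)
cv2.imwrite('pics/w2.png',a)
E
```

```text
[0.45996344 0.07489219 0.01042428] [ 0.71826428  0.64286032 -0.17878346]
```

View pics/w2.png

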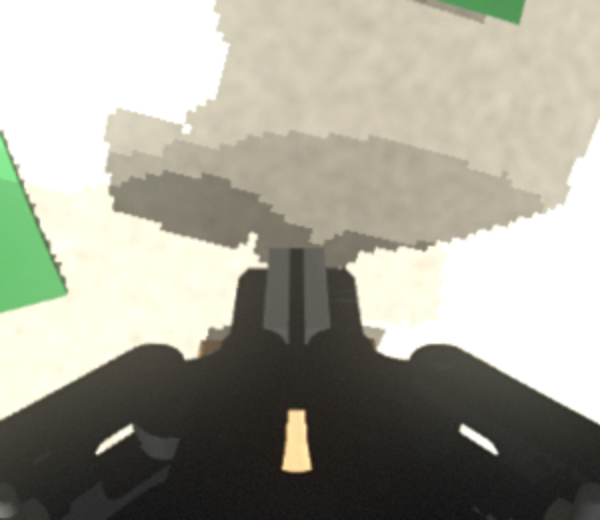

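The fingertips stand behind the butt, roughly centred: the butt edges show at about u 200 and 382 and the fingers at 297. I'll push now.

Request:
{"method": "servo_tool", "body": {"motion": [[-0.7,0.02,0,0,0,0],[-0.7,0.02,0,0,0,0],[-0.7,0.02,0,0,0,0],[-0.7,0.02,0,0,0,0],[-0.7,0.02,0,0,0,0],[-0.7,0.02,0,0,0,0],[-0.7,0.02,0,0,0,0],[-0.7,0.02,0,0,0,0],[-0.7,0.02,0,0,0,0],[-0.7,0.02,0,0,0,0],[-0.4,0.02,0,0,0,0],[0,0,0,0,0,0]]}}

```text
time: 5.58
tcp_pos: [0.4808, 0.0037, 0.0093]
tcp_rot: [-180.0, 0.0, 105.2]
ft_force: [1.0, -0.4, 0.0]
width: 0.0001
grip_force: 0.0
```

```bash
python3 - <<'E'
from h import *
s=observe();print(s['tcp_pos'],s['ft_force'])
p,d=snapshot('scene');q,_=snapshot('top');np.savez('mid',p=p,q=q)
A=cv2.resize(p[150:290,150:300],None,fx=3,fy=3,interpolation=2);B=cv2.resize(q[180:280,255:325],None,fx=4.2,fy=4.2,interpolation=2)
cv2.imwrite('pics/m.png',cv2.convertScaleAbs(np.hstack([A,B])[:,:,::-1],alpha=1.5))
E
```

```text
[0.48080129 0.00366589 0.00925885] [ 1.01145103 -0.39516074  0.0302324 ]
```

View pics/m.png

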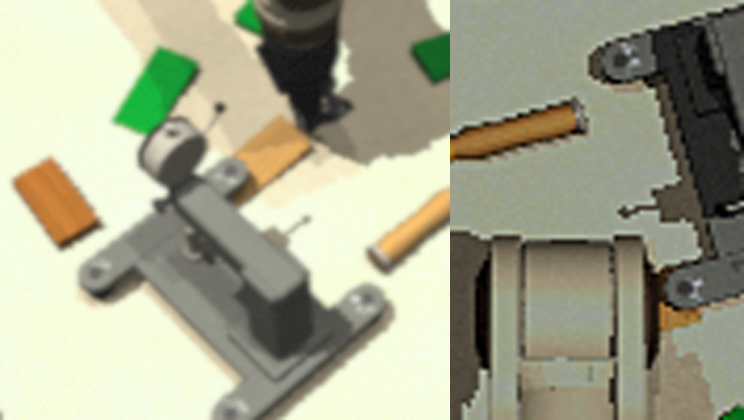

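The wedge is sliding under the front-left lug, aligned with it (scene crop lug at (230,175), wedge just behind it). I'll creep on while watching the force.

Request:
{"method": "servo_tool", "body": {"motion": [[-0.4,0.01,0,0,0,0],[-0.4,0.01,0,0,0,0],[-0.3,0.01,0,0,0,0],[-0.2,0,0,0,0,0],[0,0,0,0,0,0]]}}

```text
time: 6.3
tcp_pos: [0.4845, -0.0087, 0.0093]
tcp_rot: [-180.0, 0.0, 105.2]
ft_force: [-0.2, 0.4, -0.1]
width: 0.0005
grip_force: 0.0
```

Request:
{"method": "servo_tool", "body": {"motion": [[-0.1,0,0,0,0,0],[-0.1,0,0,0,0,0],[0,0,0,0,0,0]]}}

```text
time: 6.68
tcp_pos: [0.485, -0.0105, 0.0093]
tcp_rot: [-180.0, 0.0, 105.2]
ft_force: [-0.4, -0.1, -0.9]
width: 0.0003
grip_force: 0.0
```

```bash
python3 - <<'E'
from h import *
print(ray('scene',[[226.7,208.3]],.038),observe()['ft_force'])
E
```

```text
[[ 0.51667886 -0.09773588  0.038     ]] [-0.43262688 -0.0579228  -0.86448317]
```

Request:
{"method": "servo_tool", "body": {"motion": [[-0.1,0,0,0,0,0],[-0.1,0,0,0,0,0],[0,0,0,0,0,0]]}}

```text
time: 7.05
tcp_pos: [0.4855, -0.0124, 0.0093]
tcp_rot: [-180.0, -0.0, 105.2]
ft_force: [-0.5, 1.2, -0.0]
width: -0.0
grip_force: 0.6
```

Request:
{"method": "servo_tool", "body": {"motion": [[-0.1,0,0,0,0,0],[0,0,0,0,0,0]]}}

```text
time: 7.3
tcp_pos: [0.4857, -0.0133, 0.0093]
tcp_rot: [-180.0, -0.0, 105.2]
ft_force: [-0.4, 3.0, 0.3]
width: -0.0002
grip_force: 1.3
```

Request:
{"method": "servo_tool", "body": {"motion": [[-0.1,0,0,0,0,0],[0,0,0,0,0,0]]}}

```text
time: 7.55
tcp_pos: [0.486, -0.0142, 0.0093]
tcp_rot: [-180.0, -0.0, 105.2]
ft_force: [-1.1, 3.7, 0.8]
width: 0.0004
grip_force: 2.1
```

Request:
{"method": "servo_tool", "body": {"motion": [[-0.08,0,0,0,0,0],[0,0,0,0,0,0]]}}

```text
time: 7.8
tcp_pos: [0.4861, -0.0149, 0.0093]
tcp_rot: [-180.0, -0.0, 105.2]
ft_force: [-1.4, 4.9, 0.9]
width: 0.0002
grip_force: 2.6
```

Request:
{"method": "servo_tool", "body": {"motion": [[-0.06,0,0,0,0,0],[0,0,0,0,0,0]]}}

```text
time: 8.05
tcp_pos: [0.4862, -0.0153, 0.0093]
tcp_rot: [-180.0, -0.1, 105.2]
ft_force: [-1.4, 6.4, 0.9]
width: -0.0001
grip_force: 3.1
```

Pushing at about 6.5 N, so the wedge is snug. I'll back off, rise, and tilt the tool so the gripper leans away from the dial's lever.

Request:
{"method": "servo_tool", "body": {"motion": [[0,0,0,0,0,0],[0.5,0,0,0,0,0],[2.5,0,0,0,0,0],[0,0,-4,0,0,0],[0,0,-4,0,0,0],[0,0,0,0,-0.175,0],[0,0,0,0,-0.175,0],[0,0,0,0,0,0]]}}

```text
time: 9.05
tcp_pos: [0.4781, 0.0148, 0.0889]
tcp_rot: [-180.0, 20.1, 105.4]
ft_force: [-0.1, -0.3, 1.1]
width: 0.0003
grip_force: 0.0
```

Request:
{"method": "servo_tool", "body": {"motion": [[-3.76,0.17,1.37,0,0,0],[-3.76,0.17,1.37,0,0,0],[-3.76,0.17,1.37,0,0,0],[0,0,0,0,0,0],[0,0,0,0,0,0]]}}

```text
time: 9.68
tcp_pos: [0.5147, -0.1017, 0.0893]
tcp_rot: [180.0, 20.0, 105.1]
ft_force: [0.5, 0.2, -0.6]
width: -0.0002
grip_force: 0.0
```

```bash
python3 - <<'E'
from h import *
s=observe();print(s['tcp_pos'],s['tcp_rot'],s['ft_force'])
p,d=snapshot('scene');w,_=snapshot('wrist')
A=cv2.resize(p[110:290,150:300],(500,600),interpolation=2);B=cv2.resize(w[190:420,165:395],(300,600),interpolation=2)
cv2.imwrite('pics/o.png',cv2.convertScaleAbs(np.hstack([A,B])[:,:,::-1],alpha=1.5))
E
```

```text
[ 0.51471315 -0.10169139  0.08933027] [179.99097848  19.97095831 105.10677278] [ 0.4783272   0.22384199 -0.61584531]
```

View pics/o.png

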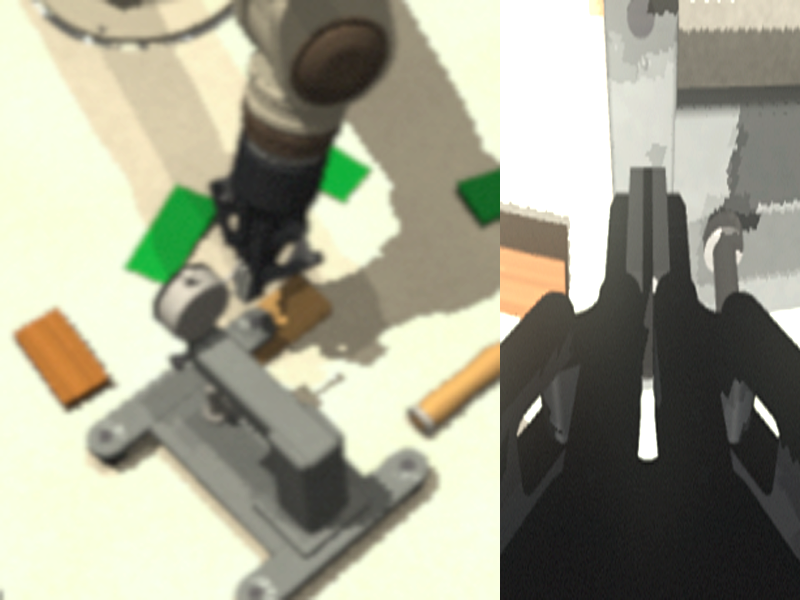

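The scene view shows the tool above the front-left lug, clear of the dial, with the wedge under the foot. In the wrist view the lug's dark centre is at about crop (642,15), and the fingers line up with the bar.

```bash
python3 - <<'E'
from h import *
s=observe();L=wray(s,[[273.9,195.8]],.038)[0];T=R.from_euler('xyz',s['tcp_rot'],degrees=True).as_matrix()
e=s['tcp_pos']+T@[.011,0,0];print(L,'edge',e,'d',L-e)
E
```

```text
[ 0.51047267 -0.09434553  0.038     ] edge [ 0.51209029 -0.09094439  0.08559907] d [-0.00161761 -0.00340114 -0.04759907]
```

Request:
{"method": "servo_tool", "body": {"motion": [[0.5,0,1.4,0,0,0],[0.35,0,1.5,0,0,0],[0.35,0,1.2,0,0,0],[0,0,0,0,0,0],[0,0,0,0,0,0]]}}

```text
time: 10.4
tcp_pos: [0.5158, -0.1039, 0.0469]
tcp_rot: [180.0, 20.1, 105.2]
ft_force: [-0.8, 0.2, -0.2]
width: -0.0004
grip_force: 0.0
```

Request:
{"method": "servo_tool", "body": {"motion": [[0.034,0,0.094,0,0,0],[0.034,0,0.094,0,0,0],[0,0,0,0,0,0]]}}

```text
time: 10.78
tcp_pos: [0.5157, -0.104, 0.0448]
tcp_rot: [180.0, 20.1, 105.2]
ft_force: [0.8, 0.7, -0.1]
width: -0.0001
grip_force: 0.0
```

Request:
{"method": "servo_tool", "body": {"motion": [[0.034,0,0.094,0,0,0],[0,0,0,0,0,0]]}}

```text
time: 11.02
tcp_pos: [0.5156, -0.104, 0.0437]
tcp_rot: [-180.0, 20.1, 105.2]
ft_force: [0.6, -0.9, 0.7]
width: 0.0002
grip_force: 0.0
```

Request:
{"method": "servo_tool", "body": {"motion": [[0.034,0,0.094,0,0,0],[0,0,0,0,0,0]]}}

```text
time: 11.28
tcp_pos: [0.5156, -0.104, 0.0427]
tcp_rot: [-180.0, 20.1, 105.2]
ft_force: [-0.2, -0.1, -0.1]
width: 0.0
grip_force: 0.0
```

Request:
{"method": "servo_tool", "body": {"motion": [[0.034,0,0.094,0,0,0],[0,0,0,0,0,0]]}}

```text
time: 11.52
tcp_pos: [0.5156, -0.104, 0.0416]
tcp_rot: [-180.0, 20.1, 105.2]
ft_force: [-0.2, 0.1, -0.2]
width: -0.0001
grip_force: 0.0
```

Request:
{"method": "servo_tool", "body": {"motion": [[0.017,0,0.047,0,0,0],[0,0,0,0,0,0]]}}

```text
time: 11.78
tcp_pos: [0.5156, -0.104, 0.0412]
tcp_rot: [-180.0, 20.1, 105.2]
ft_force: [-1.7, 0.6, -0.1]
width: -0.0002
grip_force: 0.0
```

Request:
{"method": "servo_tool", "body": {"motion": [[0.034,0,0.094,0,0,0],[0,0,0,0,0,0]]}}

```text
time: 12.02
tcp_pos: [0.5157, -0.104, 0.0403]
tcp_rot: [180.0, 20.1, 105.2]
ft_force: [1.0, 0.8, 0.7]
width: 0.0
grip_force: 0.3
```

Request:
{"method": "servo_tool", "body": {"motion": [[0.034,0,0.094,0,0,0],[0,0,0,0,0,0]]}}

```text
time: 12.28
tcp_pos: [0.5158, -0.104, 0.0399]
tcp_rot: [180.0, 20.1, 105.2]
ft_force: [-2.7, 0.5, 6.9]
width: -0.0005
grip_force: 3.2
```

Request:
{"method": "servo_tool", "body": {"motion": [[0.017,0,0.047,0,0,0],[0,0,0,0,0,0]]}}

```text
time: 12.52
tcp_pos: [0.5159, -0.104, 0.0398]
tcp_rot: [180.0, 20.1, 105.2]
ft_force: [-4.0, 2.2, 10.2]
width: -0.0001
grip_force: 4.7
```

10 N with almost no give, so the corner is firm. I'll hold briefly, then lift straight off and swing clear.

Request:
{"method": "servo_tool", "body": {"motion": [[0,0,0,0,0,0],[0,0,0,0,0,0],[-0.1,0,-0.28,0,0,0],[-0.7,0,-1.9,0,0,0],[-1.0,0,-2.8,0,0,0],[2,0,-4,0,0,0],[2,0,-5,0,0,0],[2,0,-5,0,0,0],[2,0,-4,0,0,0],[0,0,0,0,0,0]]}}

```text
time: 13.78
tcp_pos: [0.4804, 0.0301, 0.2356]
tcp_rot: [179.8, 20.0, 105.3]
ft_force: [1.0, 0.1, -1.1]
width: -0.0001
grip_force: 0.0
```

```bash
python3 - <<'E'
from h import *
s=observe();print(s['time'],s['tcp_pos'],s['ft_force'])
p,d=snapshot('scene');q,_=snapshot('top');f=np.load('scene.npz')['p'];g=np.load('top.npz')['p']
c=lambda a:cv2.resize(a[150:290,150:300],(400,300),interpolation=2)
e=lambda a:cv2.resize(a[170:290,230:380],(400,300),interpolation=2)
cv2.imwrite('pics/f.png',cv2.convertScaleAbs(np.vstack([np.hstack([c(f),c(p)]),np.hstack([e(g),e(q)])])[:,:,::-1],alpha=1.5))
# gauge shift, away from the arm
for n,a,b,r in(('scene FR+BL area',f,p,(slice(215,295),slice(170,290))),('top right',g,q,(slice(172,260),slice(318,370)))):
    A,B=[cv2.cvtColor(x[r],cv2.COLOR_RGB2GRAY).astype(np.float32) for x in(a,b)]
    print(n,cv2.phaseCorrelate(A,B))
E
```

```text
13.775 [0.48037896 0.03010243 0.23555495] [ 1.04347281  0.14201713 -1.05910141]
scene FR+BL area ((-0.020721425847703756, 0.03191137854508952), 1.0204155910015107)
top right ((0.08160694766374377, -0.05443369387749186), 0.9336658186382718)
```

View pics/f.png

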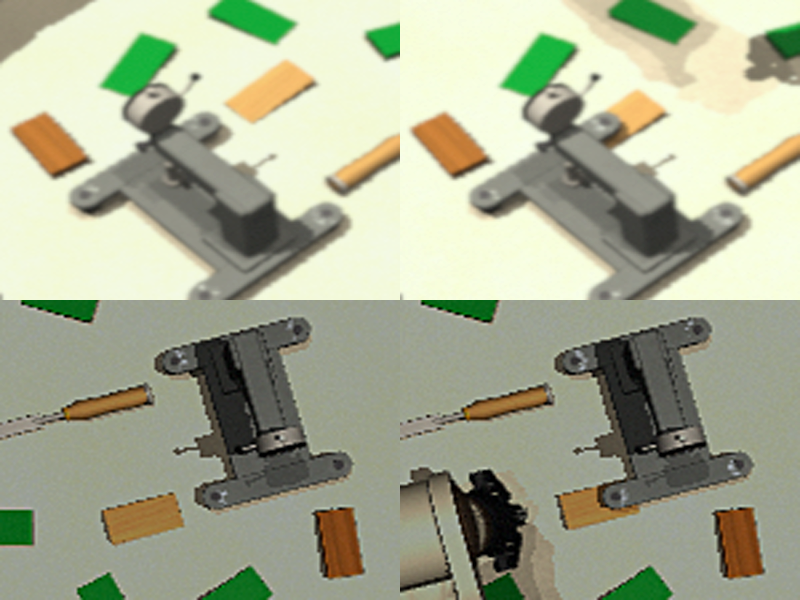

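The before and after pictures show the wedge under the front-left foot (bottom right panel, about (600,505)). The gauge moved less than 0.1 px, the other items are where they were, and the robot is clear.

```bash
python3 -c "
from cell import *
print(close_job())"
```

```text
the job is handed in; nothing more can be done
None
```

The job is handed in: the wedge is snug under the bare foot (pushed to about 6.5 N), the corner held firm under a 10 N press, the before-and-after pictures show no visible shift of the gauge, and the robot is clear of everything.

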